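# Hold the lamp flap of the lid viewer on its balance point

### The job

The lid viewer's lamp flap needs its stay set, so someone has to hold the flap on its balance point. First unlock it: push the captive wing knob fully down against its spring and, never forcing it unpressed, turn it clockwise (seen from above) a quarter turn until it springs up again; then take the flap by its bow handle, swing it up past upright to the point where it would fall neither way (about 100 degrees from closed), and finish while still gripping the handle and holding it still there. Never let the flap drop over to the far side, and leave the things standing around it alone.

Things in the scene. Friction and masses are not known exactly. Their poses are not given: they have to be found in the camera images.
- viewer: Lid inspection viewer, a grey open-topped case 124 x 136 x 60 mm on a steel base plate 225 x 165 x 6 mm screwed to the bench (it cannot move). Origin: on the bench under the middle of the case; z up, y across the case from the hinge side to the handle side. The hinge line runs along the viewer's x at y = -70 mm, z = 76 mm. The knob stands on a dark pillar (44 mm wide, 74 mm tall) at x = -105 mm, y = -10 mm. The viewer's yaw and place vary.
- flap: The viewer's lamp flap: aluminium panel 130 x 140 x 8 mm with ribs on top and a black lamp pack (90 x 80 x 30 mm) underneath, 0.4 to 0.65 kg, with a steel bow handle beyond its free edge. Origin on the hinge line, middle of the flap; x along the hinge line, y from the hinge to the handle, z out of the panel's top. It turns freely, with no brake and no spring: it falls shut below its balance point and falls over backwards above it.
- flap_angle (a joint): Flap angle, rad: 0 closed and level, 1.57 panel upright, stop at 2.4. The weight lies over the hinge, the balance point, at 1.74 (about 10 degrees past upright, because of the lamp pack). While locked it can rise only about 0.16. About 2 N at the handle lifts it from closed.
- flap_handle (a point): Middle of the handle's grip bar, a smooth round steel bar of 12 mm diameter, parallel to the hinge line and 200 mm from it, 76 mm above the bench when the flap is closed. 80 mm of it is clear between the two 10 mm side rods, and there are 54 mm between bar and panel edge. The bar can turn between the fingers while the flap swings.
- flap_hinge (a point): Middle of the hinge line, 76 mm above the bench.
- knob: Captive lock knob: black upright wing 42 long x 14 thick x 34 mm tall, with a flat steel tongue (12 mm wide, 6 mm thick, its top at the wing's foot) that reaches 52 mm from the axis along the wing's length, over the flap's near edge when locked. Origin on the turning axis at the pillar's top, z up, x along wing and tongue towards the tongue's tip.
- knob_grip (a point): Point to grip the wing: on the axis, 121 mm above the bench when the knob is up, 12 mm below the wing's top and 22 mm above its foot.
- knob_turn (a joint): Turn of the knob, rad: 0 locked (tongue towards the viewer's +x, over the flap), grows clockwise seen from above, stop at 1.57. It starts between 0 and 0.12. Unpressed it is blocked at about 0.25 by teeth inside (not to be forced); fully pressed it passes, and past about 1.25 it springs up again when let go and the flap is free.
- knob_press (a joint): How far the knob is pressed down, m: 0 up, 0.007 fully down (stop). It must be pressed at least 0.006 to pass the teeth; the spring pushes back with 1.5 N when up and 5 N when fully down.
- sealed_can: Closed tinplate can 71 mm wide, 107 mm tall, loose; bystander. Origin under its middle.
- check_weight: Steel check weight with a knob, 38 mm wide, 61 mm tall, loose; bystander. Origin under its middle.
- stamp: Date stamp with wooden knob, 47 x 53 x 86 mm, loose; bystander. Origin under its middle.
- tape: Roll of label tape, 68 mm wide, 24 mm tall, lying flat, loose; bystander. Origin under its middle.

How it is judged:
On the way, in this order (a step that is already met when the one before it is completed fails the run):
1. the knob is turned a quarter turn and has sprung up, the flap still closed (value of joint knob_turn above 1.25 rad and value of joint knob_press below 0.004 m and value of joint flap_angle below 0.2 rad), for 0.2 s.
2. the flap is held still on its balance point (value of joint flap_angle between 1.66 and 1.82 rad and velocity of joint flap_angle between -0.08 and 0.08 rad/s and contact force between the fingers and flap above 1 N), for 0.5 s.
At the end, for the whole second after the job is handed in: The fingers grip the flap (more than 1 N) and hold it at rest (below 0.08 rad/s) within 0.08 rad of its balance point, 1.74 rad, with the knob still unlocked (turned past 1.25 rad and up) (all of step 2 and value of joint knob_turn above 1.25 rad and value of joint knob_press below 0.004 m); the arm keeps its last pose, push and grip.
It fails at once if the knob is forced past its teeth without being pressed down (turn between 0.45 and 0.95 rad with less than 4 mm of press) (value of joint knob_turn between 0.45 and 0.95 rad and value of joint knob_press below 0.004 m).
It fails at once if the flap drops over to the far side (past 2.1 rad) (value of joint flap_angle above 2.1 rad).
It fails at once if a bystander is moved by more than 20 mm (distance of any of sealed_can, check_weight, stamp, tape from where it was at the start of the episode above 0.02 m).
It also fails if it takes over 51 s, if anything falls off the work surface, if the arm or the gripper's body presses on something with over 40 N, if the wrist force passes 120 N, or if a joint passes its speed limit or range.

### The arm

A 6-joint arm with a two-finger parallel gripper is mounted at the origin on the work surface; the furniture and walls round the work are solid. World frame = base frame: x ahead of the robot, y to its left, z up, the work surface at z = 0. Lengths are in m, angles in rad, forces in N, time in s.
With the tool pointing down it reaches from about 0.35 to 0.975 m from the base axis. Payload 4.9 kg.
Tool frame: the origin (TCP) lies at the very end of the fingers, on their centre line; the grasp point (between the pads) lies 19 mm behind it; z points along the fingers, y is the line along which they close (so a half turn about z gives the same grasp; the last joint's range is limited). The gripper opens to 85 mm and grips with 20 to 120 N. Pads are 22 mm wide; open, the fingers measure 114 mm over their backs; the gripper's body (76 mm by 85 mm) begins 54 mm behind the grasp point. The pads swing forward as they close: fully open they stand 13 mm farther back than shut.
Start: joints at [-1.43, 0.053, 1.613, -0, 1.476, -0.119], TCP at [0.161, -0.604, 0.231] pointing down, gripper open.
Joint ranges: [-3.01, 3.01], [-1.01, 2.22], [0.06, 2.58], [-1.02, 4.17], [0.09, 2.62], [-3.14, 3.14]. Speed limits (rad/s): [2.57, 2.57, 3.14, 3.14, 3.14, 3.14].

### API

Orientations are given as a 3x3 rotation matrix whose columns are the frame's x, y, z axes.
In Python, from plant import arm gives the robot as it stands.
- The arm moves only by the shell command python3 -m inch 'ROWS' [FORCE]. ROWS is JSON, one flat list of numbers, 7 for each row, row after row: the opening, from 0 (shut) to 1 (fully open), then the shift along the tool's x, y, z in m, then the turn, a rotation vector about the tool's x, y, z in rad. A call has 1 to 8 rows; each row shifts and turns the commanded pose from where the row before left it, along the tool's axes as they then stand; what a row does not reach is not made up. A row lasts 1/12 s, in which the tool goes at most 41.7 mm and 7.16 degrees, less where a joint would pass 70% of its speed; a pose out of reach is approached as far as the arm can. A call with a gripper value outside its range is refused whole. The fingers move at their own pace and stop on an object; FORCE is the grip in N (left out, the last holds). Time passes only in rows, so rows that do not move let the fingers close. It gives the time, the measured TCP pose, the force, the opening and the grip force at its end, in the units of the state.
- arm.observe(): the state, without advancing time (a new reading comes with each control period).
- arm.get_image(name): name is "side" or "top" or "wrist"; returns a dict with "color" (400x640x3 uint8, red, green, blue), "camera_matrix" (3x3 intrinsics, pixels), "rvec" (rotation vector, rad) and "tvec" (3), from world to camera coordinates, as OpenCV has them; the wrist camera has in their place "tool_from_camera" (4x4, takes a point from camera to tool coordinates, whose origin is the TCP and whose axes are the flange's). Camera axes: x right, y down, z forward; pixel columns grow to the right and rows downward; lengths in m; the calibration is good to about 2 mm. A picture is of the moment at which its call begins: read the wrist's pose just before it. There is no depth.
- arm.sign_off(): hands the job in; it is judged then, once.
The state is a dict: "time": time; "joint_pos": joint angles; "qd": joint speeds; "effort": joint torques, N m; "ee_pos": TCP position; "tool_rot": TCP orientation; "ft_force": force on the tool from outside, world axes, zero at the start; "wrist_torque": the same for the moment, N m; "grip_width": finger opening in m; "finger_force": force on a finger pad.
Only numpy, scipy, OpenCV 4.12 (cv2) and the standard library are available. Lean on these libraries where they do the work, as an engineer would, in place of code of your own. Each camera call takes 0.05 s, during which the arm holds its last target. There are 200 camera calls.

## Working session

There is one attempt and no reset: what is moved stays moved. The work goes in short steps, Python scripts to look and compute and a shell command to move; the robot and the scene stay as the last step left them, time stands still between calls to the robot, and variables do not carry over. Pictures are saved under pics/ and viewed, at most 10 in all, crops included, and the job is handed in when it is done.

```bash
ls; mkdir -p pics
python3 - <<'E'
from plant import arm
import cv2
for n in ["top","side"]:
    d=arm.get_image(n); cv2.imwrite(f"pics/{n}0.png",d["color"][:,:,::-1])
    print(n,d["camera_matrix"].tolist(),d["rvec"],d["tvec"])
o=arm.observe(); print(o)
E
```

```text
pics
top [[403.92571520736175, 0.0, 322.6181343813402], [0.0, 403.92571520736175, 202.84250697538474], [0.0, 0.0, 1.0]] [ 2.10855609 -2.1061635   0.2285929 ] [0.0023867  0.52318223 1.42251061]
side [[451.05774483098554, 0.0, 328.28434186487857], [0.0, 451.05774483098554, 202.53989109231205], [0.0, 0.0, 1.0]] [ 1.99160149 -0.1955522   0.12522134] [-0.51225066  0.14194139  1.18866107]
{'time': 0.1, 'joint_pos': array([-1.42998189e+00,  5.33192706e-02,  1.61416020e+00, -3.76333158e-06,
        1.47598760e+00, -1.18985373e-01]), 'qd': array([ 0.00050994, -0.00430803, -0.0048059 , -0.00049907, -0.00052692,
       -0.0011135 ]), 'effort': array([ 7.11538505e-04, -3.94905102e+01, -3.71359706e+01, -1.10475905e-04,
        3.98492746e-03, -7.78653259e-06]), 'ee_pos': array([ 0.16048323, -0.60346348,  0.23016623]), 'tool_rot': array([[ 9.66441359e-01,  2.56887188e-01, -2.66782766e-04],
       [ 2.56887234e-01, -9.66439603e-01,  1.85533721e-03],
       [ 2.18782929e-04, -1.86160771e-03, -9.99998243e-01]]), 'ft_force': array([-0.32987555, -0.28550048, -0.26250172]), 'wrist_torque': array([ 0.01723844, -0.00047248,  0.02819833]), 'finger_force': 0.0, 'grip_width': 0.0853709707093343}
```

View pics/top0.png

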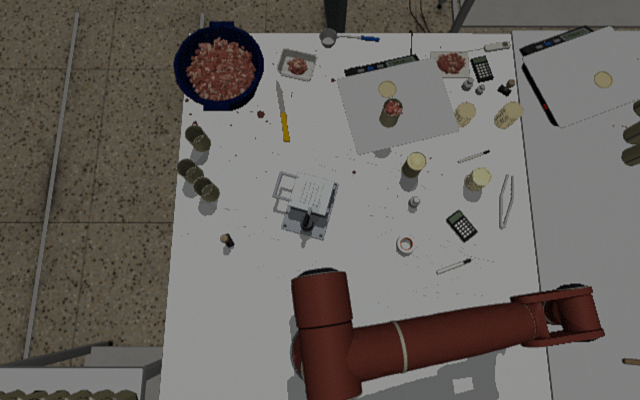

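View pics/side0.png

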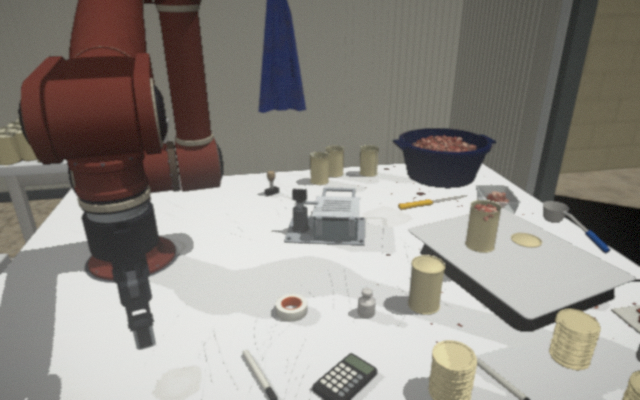

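```bash
cat > h.py <<'E'
import cv2,numpy as np
from plant import arm
def ray(d,uv):
    R=cv2.Rodrigues(np.array(d["rvec"]))[0];t=np.array(d["tvec"]).ravel()
    p=cv2.undistortPoints(np.float64([[uv]]),d["camera_matrix"],None)[0,0]
    return -R.T@t, R.T@np.array([p[0],p[1],1.])
def onz(d,uv,z):
    c,v=ray(d,uv); return c+v*(z-c[2])/v[2]
def proj(d,P):
    return cv2.projectPoints(np.float64(P).reshape(-1,1,3),np.array(d["rvec"]),np.array(d["tvec"]),d["camera_matrix"],None)[0][:,0]
E
python3 - <<'E'
import cv2,numpy as np
a=cv2.imread("pics/top0.png")[160:250,260:350]; b=cv2.imread("pics/side0.png")[170:260,270:400]
a=cv2.resize(a,None,fx=6,fy=6,interpolation=cv2.INTER_CUBIC)
cv2.imwrite("pics/crop_t.png",a)
from h import *
d=arm.get_image("top")
for uv in [(307,222),(279,190),(226,240),(405,245)]: print(uv,onz(d,uv,0.08))
E
```

```text
(307, 222) [0.44806632 0.05859632 0.08      ]
(279, 190) [0.56559839 0.161299   0.08      ]
(226, 240) [0.38332488 0.34406065 0.08      ]
(405, 245) [ 0.36636801 -0.2873931   0.08      ]
```

View pics/crop_t.png

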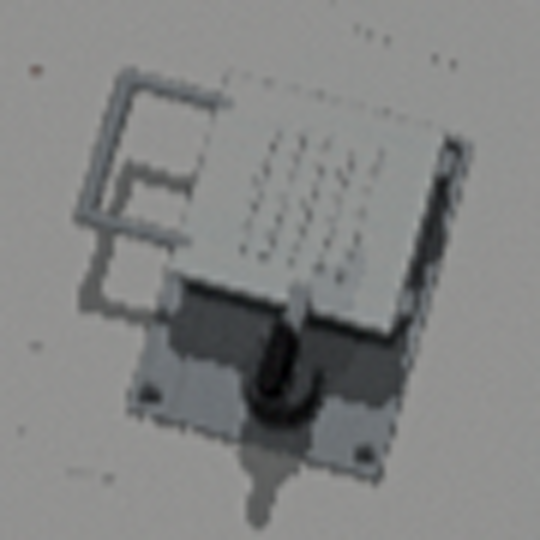

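Run:
```python
from h import *
d=arm.get_image("top")
f=lambda u,v,z: onz(d,(260+u/6-0.4,160+v/6-0.4),z)
a,b=f(125,72,.082),f(82,215,.082); x=(a-b);print("bar",a,b,np.linalg.norm(x)); print("yaw",np.degrees(np.arctan2(x[1],x[0])))
c=[f(*p,.08) for p in [(230,72),(445,132),(392,330),(175,275)]]
for i in range(4):
    e=c[i]-c[i-1]; print(c[i],np.linalg.norm(e),np.degrees(np.arctan2(e[1],e[0])))
print("wingtop",f(290,325,.133),f(268,385,.133))
print(arm.get_image("wrist")["tool_from_camera"])
```

```text
bar [0.63453209 0.15751476 0.082     ] [0.5448322  0.18129695 0.082     ] 0.09279904817241429
yaw -14.849219270556835
[0.63521074 0.09358947 0.08      ] 0.13059835167125294 -13.812460616367257
[ 0.59739892 -0.03757221  0.08      ] 0.1365031773525896 -106.08142596121323
[ 0.47498535 -0.00535823  0.08      ] 0.12658129342825605 165.25648890818445
[0.50838898 0.12476912 0.08      ] 0.13434630486801313 75.6030545457395
wingtop [0.46781566 0.05357123 0.133     ] [0.43289384 0.06583626 0.133     ]
[[ 1.88529777e-04 -9.60650837e-01 -2.77758770e-01  7.10183258e-02]
 [ 9.99999440e-01  4.70331736e-04 -9.47926522e-04  6.64643698e-04]
 [ 1.04126517e-03 -2.77758436e-01  9.60650388e-01 -1.42266419e-01]
 [ 0.00000000e+00  0.00000000e+00  0.00000000e+00  1.00000000e+00]]
```

```bash
python3 -m inch '[0.5,0.025,-0.031,0,0,0,0, 0.5,0.025,-0.031,0,0,0,0, 0.5,0.025,-0.031,0,0,0,0, 0.5,0.025,-0.031,0,0,0,0, 0.5,0.025,-0.031,0,0,0,0, 0.5,0.025,-0.031,0,0,0,0]' 60
python3 -m inch '[0.5,0.025,-0.031,0,0,0,0, 0.5,0.025,-0.031,0,0,0,0, 0.5,0.025,-0.031,0,0,0,0, 0.5,0.025,-0.031,0,0,0,0, 0.5,0.025,-0.031,0,0,0,0, 0.5,0.025,-0.031,0,0,0,0]'
python3 -m inch '[0.5,0.025,-0.031,0,0,0,0, 0.5,0.025,-0.031,0,0,0,0, 0.5,0.025,-0.031,0,0,0,0, 0.5,0.025,-0.031,0,0,0,0, 0.5,0.025,-0.031,0,0,0,0, 0.5,0.025,-0.031,0,0,0,0]'
```

```text
time: 0.75
ee_pos: [0.258, -0.3839, 0.2311]
tool_rot: [[0.967, 0.256, 0.0], [0.256, -0.967, 0.0], [0.0, -0.0, -1.0]]
ft_force: [0.7, -1.0, 0.7]
grip_width: 0.0427
finger_force: 0.0
time: 1.25
ee_pos: [0.3552, -0.1656, 0.2315]
tool_rot: [[0.967, 0.256, 0.001], [0.256, -0.967, -0.001], [0.001, 0.001, -1.0]]
ft_force: [0.8, -1.0, 1.2]
grip_width: 0.0428
finger_force: 0.0
time: 1.75
ee_pos: [0.4524, 0.0531, 0.2315]
tool_rot: [[0.966, 0.257, 0.001], [0.257, -0.966, -0.0], [0.001, 0.0, -1.0]]
ft_force: [1.5, -0.2, 0.1]
grip_width: 0.0426
finger_force: 0.0
```

```bash
python3 -m inch '[0.5,0,0,0,0,0,-0.123, 0.5,0,0,0,0,0,-0.123, 0.5,0,0,0,0,0,-0.123, 0.5,0,0,0,0,0,-0.123, 0.5,0,0,0,0,0,-0.123, 0.5,0,0,0,0,0,-0.123, 0.5,0,0,0,0,0,-0.123]'
python3 -m inch '[0.5,0,0,0,0,0,-0.123, 0.5,0,0,0,0,0,-0.123, 0.5,0,0,0,0,0,-0.123, 0.5,0,0,0,0,0,-0.123, 0.5,0,0,0,0,0,-0.123, 0.5,0,0,0,0,0,-0.123, 0.5,0,0,0,0,0,-0.123]'
python3 -m inch '[0.5,0,0,0,0,0,-0.123, 0.5,0,0,0,0,0,-0.123, 0.5,0,0,0,0,0,-0.123, 0.5,0,0,0,0,0,-0.123, 0.5,0,0,0,0,0,-0.123, 0.5,0,0,0,0,0,-0.123, 0.5,0,0,0,0,0,-0.123, 0.5,0,0,0,0,0,0]'
python3 - <<'E'
from h import *
import pickle
o=arm.observe(); d=arm.get_image("wrist"); cv2.imwrite("pics/w1.png",d["color"][:,:,::-1]); pickle.dump((o,d),open("w1.pkl","wb"))
print(o["time"],o["ee_pos"],o["tool_rot"],o["joint_pos"],o["ft_force"])
E
```

```text
time: 2.33
ee_pos: [0.452, 0.0509, 0.2312]
tool_rot: [[0.429, 0.903, -0.0], [0.903, -0.429, -0.0], [-0.0, -0.0, -1.0]]
ft_force: [-0.1, -0.4, -0.4]
grip_width: 0.0428
finger_force: 0.0
time: 2.92
ee_pos: [0.452, 0.0509, 0.2312]
tool_rot: [[-0.405, 0.914, -0.0], [0.914, 0.405, -0.0], [0.0, -0.0, -1.0]]
ft_force: [-0.2, -0.2, -0.9]
grip_width: 0.0428
finger_force: 0.0
time: 3.58
ee_pos: [0.452, 0.0509, 0.2312]
tool_rot: [[-0.956, 0.293, -0.0], [0.293, 0.956, 0.0], [0.0, -0.0, -1.0]]
ft_force: [0.2, 0.2, -0.2]
grip_width: 0.0428
finger_force: 0.0
3.5833 [0.45200334 0.05087684 0.23122949] [[-9.56257669e-01  2.92525661e-01 -9.32401651e-05]
 [ 2.92525662e-01  9.56257673e-01  3.97857124e-06]
 [ 9.03254575e-05 -2.34706018e-05 -9.99999996e-01]] [-5.17729403e-02 -3.74462329e-01  1.99204998e+00 -8.52850698e-07
  1.52409832e+00 -1.32570226e+00] [ 0.23572465  0.23285647 -0.20661366]
```

View pics/w1.png

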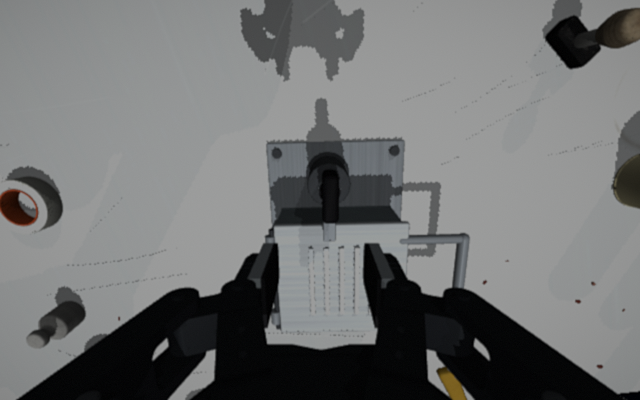

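```bash
cat >> h.py <<'E'
def won(o,d,uv,z):
    T=np.array(d["tool_from_camera"]);R=np.array(o["tool_rot"])
    p=cv2.undistortPoints(np.float64([[uv]]),d["camera_matrix"],None)[0,0]
    v=R@T[:3,:3]@np.array([p[0],p[1],1.]); c=np.array(o["ee_pos"])+R@T[:3,3]
    return c+v*(z-c[2])/v[2]
E
python3 - <<'E'
from h import *
import pickle
o,d=pickle.load(open("w1.pkl","rb")); g=cv2.cvtColor(d["color"],cv2.COLOR_RGB2GRAY)
cv2.imwrite("pics/w1c.png",cv2.resize(d["color"][125:305,255:480,::-1],None,fx=3.3,fy=3.3,interpolation=cv2.INTER_CUBIC))
for r in range(150,250,4): print(r,g[r,314:348].tolist())
E
```

```text
150 [57, 57, 57, 57, 58, 56, 59, 58, 56, 56, 57, 57, 57, 60, 59, 59, 57, 58, 59, 59, 60, 60, 59, 59, 60, 59, 58, 57, 59, 74, 102, 112, 113, 112]
154 [58, 57, 51, 48, 38, 28, 24, 24, 23, 23, 25, 22, 25, 24, 23, 24, 25, 23, 23, 23, 23, 27, 30, 37, 48, 55, 58, 56, 68, 100, 113, 114, 112, 112]
158 [23, 23, 23, 22, 18, 15, 14, 12, 15, 15, 15, 14, 16, 14, 15, 13, 13, 14, 14, 15, 13, 15, 18, 19, 21, 23, 23, 24, 33, 54, 88, 110, 115, 114]
162 [13, 11, 12, 13, 14, 13, 13, 13, 13, 15, 14, 13, 13, 14, 15, 16, 14, 15, 15, 14, 14, 13, 14, 15, 15, 14, 14, 17, 21, 22, 27, 50, 86, 109]
166 [13, 11, 14, 16, 16, 22, 23, 24, 23, 27, 26, 24, 25, 25, 26, 26, 24, 22, 25, 24, 26, 28, 35, 39, 35, 25, 17, 13, 11, 16, 24, 41, 41, 52]
170 [42, 47, 44, 32, 24, 23, 25, 25, 25, 19, 12, 7, 6, 4, 5, 5, 5, 5, 3, 7, 9, 13, 23, 36, 46, 49, 48, 47, 48, 43, 29, 21, 33, 42]
174 [48, 48, 47, 45, 32, 26, 24, 21, 9, 3, 1, 3, 4, 2, 2, 4, 2, 1, 4, 2, 2, 1, 3, 10, 28, 45, 49, 51, 50, 49, 50, 47, 38, 28]
178 [49, 50, 48, 38, 27, 26, 25, 19, 7, 3, 6, 8, 8, 9, 8, 10, 8, 9, 7, 9, 10, 9, 7, 5, 9, 28, 45, 49, 50, 48, 48, 47, 49, 49]
[... 1851 characters left out ...]
51]
234 [137, 137, 137, 136, 138, 137, 138, 139, 132, 106, 108, 115, 118, 120, 122, 125, 126, 127, 127, 127, 122, 111, 137, 152, 152, 150, 151, 152, 152, 151, 152, 152, 151, 152]
238 [143, 142, 142, 142, 142, 142, 143, 144, 137, 108, 110, 124, 125, 123, 122, 125, 124, 128, 129, 129, 121, 113, 141, 155, 156, 155, 155, 156, 155, 155, 155, 155, 155, 155]
242 [143, 143, 143, 143, 143, 143, 143, 143, 144, 143, 140, 141, 141, 139, 141, 146, 149, 152, 154, 153, 153, 155, 156, 156, 156, 155, 156, 155, 156, 156, 154, 155, 156, 155]
246 [139, 139, 139, 138, 138, 139, 139, 139, 139, 138, 134, 120, 113, 114, 126, 144, 153, 154, 154, 155, 155, 154, 155, 152, 137, 127, 119, 96, 81, 96, 138, 154, 155, 154]
```

View pics/w1c.png

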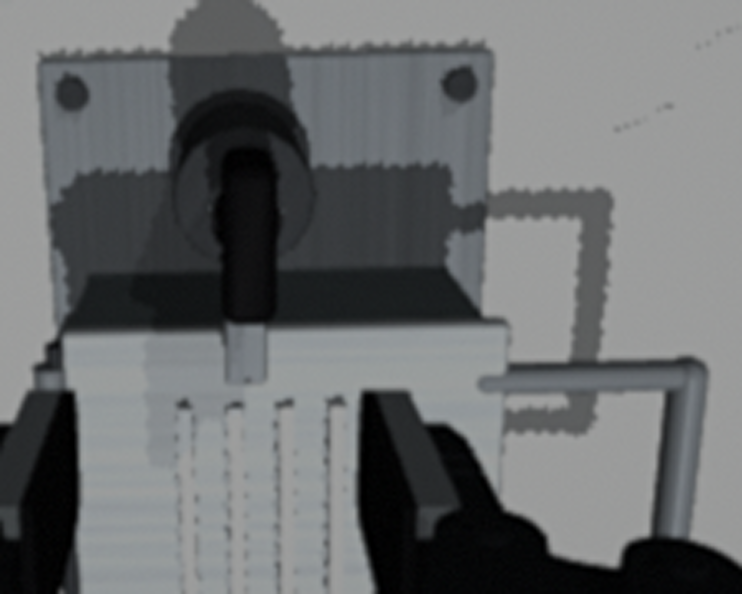

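Run:
```python
from h import *
import pickle
o,d=pickle.load(open("w1.pkl","rb"))
W=lambda u,v,z: won(o,d,(u,v),z)
C=lambda u,v,z: won(o,d,(255+u/3.3-.35,125+v/3.3-.35),z)
far=W(330.2,220.5,.133); near=W(329.8,177.5,.133); print("wing",far,near,np.linalg.norm(far-near))
tip=W(329,240.5,.099);print("tip",tip)
a,b=C(65,332,.08),C(507,324,.08); e=b-a; print("flap near edge",a,b,np.linalg.norm(e)); th=np.arctan2(e[1],e[0])-np.pi/2;print("yaw",np.degrees(th))
p,q=C(42,58,.006),C(492,50,.006); e=q-p; print("plate",p,q,np.linalg.norm(e),np.degrees(np.arctan2(e[1],e[0]))-90)
c=C(706,362,.078);print("handle corner",c)
bb=C(676,535,.076)-C(686,370,.076);print("bar dir",np.degrees(np.arctan2(bb[1],bb[0])))
ro=C(690,375,.076)-C(490,384,.076);print("rod",np.degrees(np.arctan2(ro[1],ro[0]))-90)
for yaw in (np.radians(-15.5),th):
    x=np.array([np.cos(yaw),np.sin(yaw)]);y=np.array([-x[1],x[0]])
    k1=(p[:2]+q[:2])/2; print("k1 plate mid",k1)
    print("knob by flap mid edge",(a[:2]+b[:2])/2-.04*x-.01*y, "knob by tip",tip[:2]-.052*x,"handle mid by corner",c[:2]+.05*x-.006*y)
```

```text
wing [0.4683155  0.05410439 0.133     ] [0.43336765 0.06412679 0.133     ] 0.03635658295710726
tip [0.49931165 0.0447877  0.099     ]
flap near edge [ 0.47480507 -0.00555454  0.08      ] [0.51220893 0.12568077 0.08      ] 0.13646154833746063
yaw -15.908277578783279
plate [0.39636975 0.00194636 0.006     ] [0.44078743 0.15685655 0.006     ] 0.16115239953531377 -15.999281020211555
handle corner [0.54374646 0.18308486 0.078     ]
bar dir -12.899010360265622
rod -14.222007878541831
k1 plate mid [0.41857859 0.07940145]
knob by flap mid edge [0.4522894  0.06111635] knob by tip [0.44920286 0.05868409] handle mid by corner [0.59032456 0.16394115]
k1 plate mid [0.41857859 0.07940145]
knob by flap mid edge [0.45229795 0.06141002] knob by tip [0.44930316 0.0590408 ] handle mid by corner [0.59018696 0.16360974]
```

```bash
python3 -m inch '[0.5,0.005,0.008,0,0,0,-0.017, 0.5,0,0,0.035,0,0,0, 0.5,0,0,0.035,0,0,0, 0.5,0,0,0.035,0,0,0, 0.5,0,0,0.02,0,0,0, 0.5,0,0,0.004,0,0,0, 0.5,0,0,0,0,0,0]'
python3 -m inch '[0.05,0,0,0,0,0,0, 0.05,0,0,0,0,0,0, 0.05,0,0,0,0,0,0, 0.05,0,0,0,0,0,0, 0.05,0,0,0,0,0,0, 0.05,0,0,0,0,0,0]' 60
python3 - <<'E'
from h import *
o=arm.observe();print(o["wrist_torque"])
d=arm.get_image("wrist"); cv2.imwrite("pics/w2.png",d["color"][:,:,::-1])
E
```

```text
time: 4.22
ee_pos: [0.4483, 0.0604, 0.1008]
tool_rot: [[-0.96, 0.279, -0.004], [0.279, 0.96, 0.0], [0.004, -0.001, -1.0]]
ft_force: [0.2, -0.3, 1.3]
grip_width: 0.0423
finger_force: 0.0
time: 4.72
ee_pos: [0.4512, 0.0596, 0.1038]
tool_rot: [[-0.96, 0.278, 0.004], [0.278, 0.96, -0.001], [-0.004, 0.0, -1.0]]
ft_force: [2.0, -2.0, 1.9]
grip_width: 0.013
finger_force: 62.0
[-0.43380958 -0.50461304 -0.04749312]
```

View pics/w2.png

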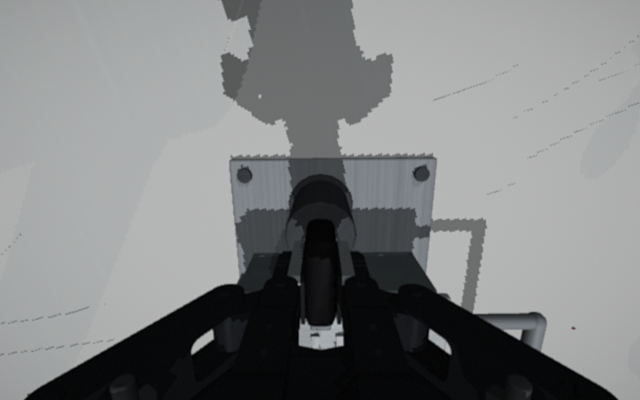

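The wing sits between the pads (column 320, rows 220–325), gripped at 13 mm. Now press.

```bash
python3 -m inch '[0.05,0,0,0.004,0,0,0, 0.05,0,0,0.003,0,0,0, 0.05,0,0,0.002,0,0,0, 0.05,0,0,0,0,0,0, 0.05,0,0,0,0,0,0]' 80
```

```text
time: 5.18
ee_pos: [0.4516, 0.0596, 0.0978]
tool_rot: [[-0.961, 0.278, 0.002], [0.278, 0.961, -0.001], [-0.003, -0.0, -1.0]]
ft_force: [-6.3, -3.5, 24.7]
grip_width: 0.0126
finger_force: 86.1
```

```bash
python3 -m inch '[0.05,0,0,0.001,0,0,0, 0.05,0,0,0,0,0,0, 0.05,0,0,0,0,0,0]'; python3 -c "
from h import *
for i in range(3):
    o=arm.observe();print(o['ee_pos'],o['ft_force']);arm.get_image('wrist')"
```

```text
time: 5.43
ee_pos: [0.4517, 0.0596, 0.0977]
tool_rot: [[-0.961, 0.278, 0.002], [0.278, 0.961, -0.001], [-0.002, -0.0, -1.0]]
ft_force: [-9.8, -3.8, 29.7]
grip_width: 0.0127
finger_force: 86.9
[0.45167895 0.05960848 0.09772379] [-9.80276093 -3.77690132 29.73360134]
[0.45166484 0.0596374  0.09770613] [-8.98505901 -3.49146649 29.91073103]
[0.45167386 0.0596149  0.09771897] [-9.09578599 -3.63747836 29.10216393]
```

```bash
python3 -m inch '[0.05,0,0,0,0,0,0.1, 0.05,0,0,0,0,0,0.1, 0.05,0,0,0,0,0,0.1, 0.05,0,0,0,0,0,0, 0.05,0,0,0,0,0,0]'; python3 -c "
from h import *
o=arm.observe();print(o['ee_pos'],o['ft_force'],o['wrist_torque'])"
```

```text
time: 6.0
ee_pos: [0.4517, 0.0596, 0.0977]
tool_rot: [[-0.836, 0.549, 0.002], [0.549, 0.836, -0.001], [-0.003, 0.0, -1.0]]
ft_force: [-9.7, -3.1, 30.0]
grip_width: 0.0126
finger_force: 86.7
[0.45170606 0.05962593 0.09770515] [-9.73362728 -3.14017591 29.97874299] [-0.60844994  1.76770062 -0.02316276]
```

```bash
python3 -m inch '[0.05,0,0,0,0,0,0.1, 0.05,0,0,0,0,0,0.1, 0.05,0,0,0,0,0,0]';  python3 -m inch '[0.05,0,0,0,0,0,0.1, 0.05,0,0,0,0,0,0.1, 0.05,0,0,0,0,0,0.1, 0.05,0,0,0,0,0,0.1, 0.05,0,0,0,0,0,0.1, 0.05,0,0,0,0,0,0.1,  0.05,0,0,0,0,0,0.1, 0.05,0,0,0,0,0,0.1]'; python3 -m inch '[0.05,0,0,0,0,0,0.1, 0.05,0,0,0,0,0,0.1, 0.05,0,0,0,0,0,0, 0.05,0,0,0,0,0,0]'; python3 -c "
from h import *
o=arm.observe();print(o['ee_pos'],o['ft_force'],o['wrist_torque'])"
```

```text
time: 6.25
ee_pos: [0.4517, 0.0596, 0.0977]
tool_rot: [[-0.708, 0.707, 0.002], [0.707, 0.708, -0.001], [-0.003, 0.001, -1.0]]
ft_force: [-9.3, -4.7, 29.6]
grip_width: 0.0127
finger_force: 86.7
time: 6.92
ee_pos: [0.4518, 0.0595, 0.0977]
tool_rot: [[0.015, 1.0, 0.003], [1.0, -0.015, -0.001], [-0.001, 0.003, -1.0]]
ft_force: [-9.4, -3.5, 29.1]
grip_width: 0.0125
finger_force: 86.7
time: 7.25
ee_pos: [0.4519, 0.0595, 0.0977]
tool_rot: [[0.209, 0.978, 0.003], [0.978, -0.209, -0.001], [-0.001, 0.003, -1.0]]
ft_force: [-10.0, -3.8, 28.7]
grip_width: 0.0123
finger_force: 86.7
[0.45186944 0.05951944 0.09772197] [-10.01803919  -3.83860027  28.70573946] [-0.79226134  1.64745711  0.00416647]
```

```bash
python3 -m inch '[0.05,0,0,-0.004,0,0,0, 0.05,0,0,-0.004,0,0,0, 0.05,0,0,-0.003,0,0,0, 0.05,0,0,0,0,0,0, 0.05,0,0,0,0,0,0, 0.05,0,0,0,0,0,0]'
```

```text
time: 7.75
ee_pos: [0.4514, 0.0595, 0.1039]
tool_rot: [[0.21, 0.978, 0.005], [0.978, -0.21, -0.001], [-0.0, 0.005, -1.0]]
ft_force: [6.3, -3.5, 2.1]
grip_width: 0.0127
finger_force: 82.7
```

```bash
python3 -m inch '[0.45,0,0,0,0,0,0, 0.45,0,0,0,0,0,0, 0.45,0,0,0,0,0,0, 0.45,0,0,0,0,0,0, 0.45,0,0,-0.01,0,0,0, 0.45,0,0,-0.03,0,0,0, 0.45,0,0,-0.03,0,0,0, 0.45,0,0,-0.03,0,0,0]' 40
python3 -m inch '[0.45,0,0,0,0,0,-0.12, 0.45,0,0,0,0,0,-0.12, 0.45,0,0,0,0,0,-0.12, 0.45,0,0,0,0,0,-0.12, 0.45,0,0,0,0,0,-0.12, 0.45,0,0,0,0,0,-0.12, 0.45,0,0,0,0,0,-0.12]'
python3 -m inch '[0.45,0,0,0,0,0,-0.12, 0.45,0,0,0,0,0,-0.12, 0.45,0,0,0,0,0,-0.12, 0.45,0,0,0,0,0,-0.12, 0.45,0,0,0,0,0,-0.12, 0.45,0,0,0,0,0,-0.06, 0.45,0,0,0,0,0,0]'
python3 - <<'E'
from h import *
d=arm.get_image("wrist"); cv2.imwrite("pics/w3.png",d["color"][:,:,::-1])
E
```

```text
time: 8.42
ee_pos: [0.449, 0.0602, 0.2045]
tool_rot: [[0.209, 0.978, -0.001], [0.978, -0.209, 0.0], [0.0, -0.001, -1.0]]
ft_force: [0.7, 0.1, -0.2]
grip_width: 0.0386
finger_force: 0.0
time: 9.0
ee_pos: [0.4495, 0.0602, 0.2039]
tool_rot: [[-0.593, 0.805, -0.0], [0.805, 0.593, 0.0], [0.0, 0.0, -1.0]]
ft_force: [-0.0, -0.3, -0.3]
grip_width: 0.0384
finger_force: 0.0
time: 9.58
ee_pos: [0.4496, 0.0601, 0.2038]
tool_rot: [[-0.961, 0.277, 0.0], [0.277, 0.961, 0.0], [-0.0, 0.0, -1.0]]
ft_force: [-0.7, -0.2, 0.5]
grip_width: 0.0384
finger_force: 0.0
```

View pics/w3.png

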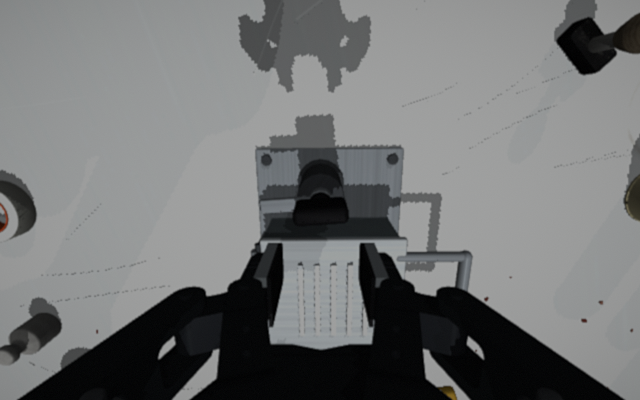

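```bash
python3 -m inch '[0.5,-0.021,0.028,0,0,0,-0.01, 0.5,-0.021,0.028,0,0,0,0, 0.5,-0.021,0.028,0,0,0,0, 0.5,-0.021,0.028,0,0,0,0, 0.5,-0.021,0.028,0,0,0,0, 0.5,0,0,0.03,0,0,0, 0.5,0,0,0.03,0,0,0, 0.5,0,0,0,0,0,0]'
python3 - <<'E'
from h import *
import pickle
o=arm.observe();d=arm.get_image("wrist"); cv2.imwrite("pics/w4.png",d["color"][:,:,::-1]);pickle.dump((o,d),open("w4.pkl","wb"))
E
```

```text
time: 10.3
ee_pos: [0.5847, 0.1662, 0.1362]
tool_rot: [[-0.963, 0.269, -0.012], [0.269, 0.963, -0.002], [0.011, -0.005, -1.0]]
ft_force: [-0.8, 0.0, -1.2]
grip_width: 0.0423
finger_force: 0.0
```

View pics/w4.png

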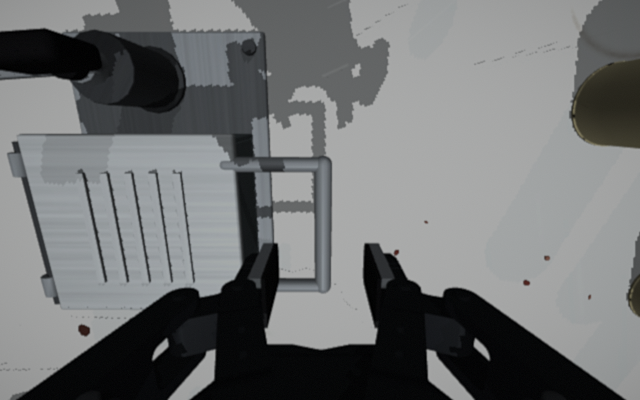

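The bar is at column 323, rows 158–292, centred between the pads (columns 277 and 365).

Run:
```python
from h import *
import pickle
o,d=pickle.load(open("w4.pkl","rb"))
a,b=won(o,d,(323,163),.076),won(o,d,(322.5,287),.076);print(a,b,(a+b)/2,np.linalg.norm(a-b),np.degrees(np.arctan2(*(b-a)[1::-1])))
h1=won(o,d,(16,152),.076);h2=won(o,d,(47,297),.076);print("hinge",h1,h2)
o=arm.observe();print(o["ee_pos"],np.degrees(np.arctan2(o["tool_rot"][1,0],o["tool_rot"][0,0])))
```

```text
[0.54688228 0.17797384 0.076     ] [0.63601062 0.15287392 0.076     ] [0.59144645 0.16542388 0.076     ] 0.09259517625414201 -15.728042875710647
hinge [ 0.48525786 -0.01592191  0.076     ] [ 0.58861032 -0.05033989  0.076     ]
[0.58576246 0.16616261 0.1391113 ] 164.3708778934993
```

```bash
python3 -m inch '[0.5,-0.005,0.001,0.025,0,0,0, 0.5,0,0,0.03,0,0,0, 0.5,0,0,0.02,0,0,0, 0.5,0,0,0.007,0,0,0, 0.5,0,0,0,0,0,0, 0.5,0,0,0,0,0,0]'
python3 -m inch '[0.0,0,0,0,0,0,0, 0.0,0,0,0,0,0,0, 0.0,0,0,0,0,0,0, 0.0,0,0,0,0,0,0, 0.0,0,0,0,0,0,0, 0.0,0,0,0,0,0,0]' 40
```

```text
time: 10.85
ee_pos: [0.5948, 0.1661, 0.0634]
tool_rot: [[-0.963, 0.269, 0.002], [0.269, 0.963, 0.0], [-0.002, 0.001, -1.0]]
ft_force: [-0.1, 0.4, 0.1]
grip_width: 0.0428
finger_force: 0.0
time: 11.35
ee_pos: [0.5948, 0.1646, 0.0638]
tool_rot: [[-0.963, 0.268, 0.002], [0.268, 0.963, -0.003], [-0.003, -0.002, -1.0]]
ft_force: [-2.0, -5.9, 6.5]
grip_width: 0.0105
finger_force: 39.1
```

```bash
python3 -m inch '[0.4,0,0,0,0,0,0, 0.4,0,0,0,0,0,0, 0.4,0,0,0,0,0,0, 0.4,0,0,0.006,0,0,0, 0.4,0,0,0,0,0,0]' 
python3 -m inch '[0.0,0,0,0,0,0,0, 0.0,0,0,0,0,0,0, 0.0,0,0,0,0,0,0, 0.0,0,0,0,0,0,0, 0.0,0,0,0,0,0,0, 0.0,0,0,0,0,0,0]' 40
python3 - <<'E'
import numpy as np
# tool kept vertical; bar on arc r=.2 about hinge: shifts in (tool y, tool z) for each segment
th=np.radians([0,2]+list(range(8,99,6))+[99.7]); p=.2*np.c_[np.cos(th),-np.sin(th)]
for t,q in zip(np.degrees(th[1:]),np.diff(p,axis=0)): print(round(t,1),q.round(4))
E
```

```text
time: 11.77
ee_pos: [0.593, 0.1661, 0.0541]
tool_rot: [[-0.963, 0.268, -0.002], [0.268, 0.963, -0.0], [0.002, -0.001, -1.0]]
ft_force: [-0.3, 0.7, -1.1]
grip_width: 0.0342
finger_force: 0.0
time: 12.27
ee_pos: [0.593, 0.165, 0.0549]
tool_rot: [[-0.963, 0.268, -0.002], [0.268, 0.963, -0.002], [0.001, -0.002, -1.0]]
ft_force: [-3.2, -4.1, -0.5]
grip_width: 0.0103
finger_force: 39.0
2.0 [-0.0001 -0.007 ]
8.0 [-0.0018 -0.0209]
14.0 [-0.004  -0.0205]
20.0 [-0.0061 -0.02  ]
26.0 [-0.0082 -0.0193]
32.0 [-0.0101 -0.0183]
38.0 [-0.012  -0.0171]
44.0 [-0.0137 -0.0158]
50.0 [-0.0153 -0.0143]
56.0 [-0.0167 -0.0126]
62.0 [-0.0179 -0.0108]
68.0 [-0.019  -0.0088]
74.0 [-0.0198 -0.0068]
80.0 [-0.0204 -0.0047]
86.0 [-0.0208 -0.0026]
92.0 [-0.0209 -0.0004]
98.0 [-0.0209  0.0018]
99.7 [-0.0059  0.0009]
```

```bash
python3 -m inch '[0.0,0,0,-0.007,0,0,0, 0.0,0,-0.002,-0.021,0,0,0, 0.0,0,-0.004,-0.0205,0,0,0, 0.0,0,-0.006,-0.02,0,0,0, 0.0,0,0,0,0,0,0, 0.0,0,0,0,0,0,0]'
```

```text
time: 12.77
ee_pos: [0.5899, 0.1537, 0.1241]
tool_rot: [[-0.963, 0.269, -0.001], [0.269, 0.963, -0.001], [0.001, -0.001, -1.0]]
ft_force: [0.7, -3.4, -4.4]
grip_width: 0.0108
finger_force: 39.8
```

```bash
python3 -m inch '[0.0,0,-0.008,-0.0195,0,0,0, 0.0,0,-0.01,-0.0185,0,0,0, 0.0,0,-0.012,-0.017,0,0,0, 0.0,0,-0.0135,-0.016,0,0,0, 0.0,0,-0.0155,-0.0145,0,0,0, 0.0,0,0,0,0,0,0, 0.0,0,0,0,0,0,0]'
```

```text
time: 13.35
ee_pos: [0.5748, 0.0985, 0.2105]
tool_rot: [[-0.963, 0.269, 0.002], [0.269, 0.963, 0.003], [-0.001, 0.003, -1.0]]
ft_force: [-1.0, 4.5, 0.9]
grip_width: 0.0106
finger_force: 40.5
```

```bash
python3 -m inch '[0.0,0,-0.0165,-0.0125,0,0,0, 0.0,0,-0.018,-0.011,0,0,0, 0.0,0,-0.019,-0.009,0,0,0, 0.0,0,-0.0195,-0.007,0,0,0, 0.0,0,-0.01,-0.003,0,0,0, 0.0,0,-0.0105,-0.0015,0,0,0, 0.0,0,0,0,0,0,0, 0.0,0,0,0,0,0,0]'
```

```text
time: 14.02
ee_pos: [0.5501, 0.0091, 0.2567]
tool_rot: [[-0.963, 0.268, 0.003], [0.268, 0.963, 0.003], [-0.002, 0.004, -1.0]]
ft_force: [-5.4, 4.4, 10.2]
grip_width: 0.0107
finger_force: 41.5
```

```bash
python3 -m inch '[0.0,0,-0.0085,-0.0035,0,0,0, 0.0,0,-0.0085,-0.0015,0,0,0, 0.0,0,-0.0085,-0.0005,0,0,0, 0.0,0,-0.0085,0,0,0,0, 0.0,0,-0.0085,0,0,0,0, 0.0,0,-0.0085,0,0,0,0, 0.0,0,0,0,0,0,0, 0.0,0,0,0,0,0,0]'
```

```text
time: 14.68
ee_pos: [0.5357, -0.0427, 0.2594]
tool_rot: [[-0.963, 0.27, 0.0], [0.27, 0.963, -0.001], [-0.0, -0.001, -1.0]]
ft_force: [-3.7, 1.4, 6.3]
grip_width: 0.0102
finger_force: 41.4
```

```bash
python3 -m inch '[0.0,0,-0.007,0,0,0,0, 0.0,0,-0.006,0.0005,0,0,0, 0.0,0,-0.004,0.0005,0,0,0, 0.0,0,-0.0015,0,0,0,0, 0.0,0,0,0,0,0,0, 0.0,0,0,0,0,0,0, 0.0,0,0,0,0,0,0, 0.0,0,0,0,0,0,0]'
python3 - <<'E'
from h import *
o=arm.observe(); p=o["ee_pos"]; y=np.array([.2705,.9627])
for h in ([.5367,-.0265],[.593-.2*y[0],.165-.2*y[1]]): print(np.arccos((p[:2]-h)@y/.2))
d=arm.get_image("wrist"); cv2.imwrite("pics/w5.png",d["color"][:,:,::-1])
s=arm.get_image("side"); cv2.imwrite("pics/s5.png",cv2.resize(s["color"][120:260,240:420,::-1],None,fx=4,fy=4,interpolation=cv2.INTER_CUBIC))
E
```

```text
time: 15.35
ee_pos: [0.531, -0.0594, 0.2573]
tool_rot: [[-0.963, 0.268, -0.0], [0.268, 0.963, -0.0], [-0.0, -0.0, -1.0]]
ft_force: [1.3, 0.4, -0.1]
grip_width: 0.0104
finger_force: 40.8
1.7375150253454643
1.7354562903992334
```

View pics/s5.png

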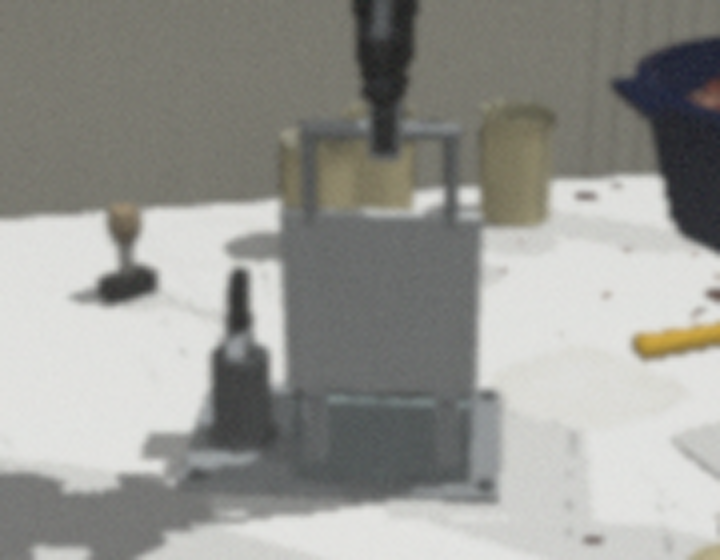

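The flap is just past upright, with the grip on its bar at crop (385,135). The knob stands turned. The angle comes out at about 1.737 rad and the wrist force is near zero. I'll let it rest briefly, then hand in.

```bash
python3 -m inch '[0.0,0,0,0,0,0,0, 0.0,0,0,0,0,0,0, 0.0,0,0,0,0,0,0, 0.0,0,0,0,0,0,0, 0.0,0,0,0,0,0,0, 0.0,0,0,0,0,0,0, 0.0,0,0,0,0,0,0, 0.0,0,0,0,0,0,0]' && python3 -c "
from plant import arm
print(arm.sign_off())"
```

```text
time: 16.12
ee_pos: [0.5309, -0.0593, 0.2574]
tool_rot: [[-0.963, 0.268, -0.0], [0.268, 0.963, 0.0], [0.0, 0.0, -1.0]]
ft_force: [3.5, 1.1, -5.3]
grip_width: 0.0103
finger_force: 40.5
the job is handed in; nothing more can be done
None
```

I handed the job in at about 16 s, with the knob turned about 86° to unlocked and the gripper holding the flap still by its handle at about 1.74 rad; hand-in returned no verdict, the angle is worked out from the arm's position, and nothing I saw suggested a bystander had moved, though I didn't measure them.

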